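# Record a steel tag on the desk reader and file it

### The job

The thin rectangular steel tag lying on the desk riser is too thin to pick up there: without lifting it, slide it to the riser's front edge (the one facing the robot) until about a third of it or a little more sticks out, then take it by the part that sticks out. Lay it flat and centred on the reader's small raised pedestal, let go of it and, with the tag lying there, press the reader's button fully down; then take the tag again, this time by its two short ends, and lower it flat into the one empty compartment of the file tray, and let go. Never drop the tag, and leave the other tags and everything else on the desk where they are.

Things in the scene. Friction and masses are not known exactly. Their poses are not given: they have to be found in the camera images.
- tag_center (a point): the steel tag to handle: plain flat rectangular plate, 64 x 48 mm, 3 mm thick, about 70 g (varies), lying flat on the riser. This point is its centre, half-way up. x along its 64 mm length, y along its 48 mm width, z up. It is the only rectangular plate on the riser. Smooth: it slides easily; fingertips pressed on it with a few newtons drag it along
- riser_edge (a point): middle of the top front edge (the edge towards the robot) of the desk riser, a fixed white shelf 220 mm deep (x), 240 mm wide (y), 70 mm high; this point is at the height of its top. x points from this edge inwards over the riser's top, y runs along the edge, z up. In front of the edge there is free space down to the desk
- rest (a point): centre of the flat top of the reader's pedestal, 55 mm above the desk. The pedestal is black, 36 mm (x) by 30 mm (y); the tag sticks out beyond it on every side. The reader's fixed grey base (72 mm wide, 20 mm high) reaches from 45 mm behind (-x) to 115 mm beyond (+x) this point; x points along the base towards the button, z up
- record_top (a point): centre of the top of the reader's round white push button, 28 mm across, in a black housing on the reader's base, 82 mm from the pedestal's centre along the reader's x. Pressed straight down
- record (a joint): travel of the button, m: 0 up, 0.006 fully down (about 5 N), springs back
- liner_top (a point): centre of the top of the dark rubber liner (130 x 56 mm) on the floor of the tray's empty compartment, 6 mm above the desk. x along the compartment, y across, z up. The fixed white tray has three compartments side by side across y, each 150 mm long (x), 58 mm wide (y), walls 5 mm thick, tops 28 mm above the desk; the other two hold a tag each. Fingers fit in only at the tag's short ends
- filed_a_center (a point): centre of a steel tag like the first, already filed in one of the tray's other compartments; leave alone
- filed_b_center (a point): centre of another filed steel tag; leave alone
- disc_center (a point): centre of a round steel disc, 48 mm across, 3 mm thick, on the far half of the riser; leave alone
- tape: empty tape core, a ring 52 mm across, 18 mm high, on the far half of the riser; origin under its centre; leave alone
- gel: hand-gel bottle, 56 mm across, 140 mm high, origin under its centre; leave alone
- mouse: black computer mouse, 95 x 56 mm, 30 mm high, origin under its centre; leave alone
- pen: blue pen, 120 mm long, 10 mm thick, lying on the desk; origin under its middle; leave alone
Things that resemble listed ones, but are neither listed nor needed, are in the scene too. Leave any blue or red look-alike of the part that bears tag_center alone.

How it is judged:
By the outcome, as a careful person would: the job done as asked, in the order asked, and still so for the second after the job is handed in, with the robot touching nothing.
It also fails if it takes over 61 s, if anything falls off the work surface, if the arm or the gripper's body presses on something with over 40 N, if the wrist force passes 120 N, or if a joint passes its speed limit or range.

### The arm

A 6-joint arm with a two-finger parallel gripper is mounted at the origin on the work surface. World frame = base frame: x ahead of the robot, y to its left, z up, the work surface at z = 0. Lengths are in mm, angles in degrees, forces in N, time in s.
With the tool pointing down it reaches from about 350 to 850 mm from the base axis. Payload 8.1 kg.
Tool frame: the origin (TCP) lies between the finger pads; the fingertips stand 22 mm ahead of it and the grasp point (between the pads) lies 3 mm ahead of it; z points along the fingers, y is the line along which they close (so a half turn about z gives the same grasp; the last joint's range is limited). The gripper opens to 85 mm and grips with 20 to 120 N. Pads are 22 mm wide; open, the fingers measure 114 mm over their backs; the gripper's body (76 mm by 85 mm) begins 54 mm behind the grasp point. The pads swing forward as they close: fully open they stand 13 mm farther back than shut.
Start: joints at [62.315, 7.471, 85.268, -0, 87.261, -4.893], TCP at [232.414, 553.163, 253.292] pointing down, gripper open.
Joint ranges: [-169.43, 169.43], [-51.17, 129.36], [1.28, 143.12], [-76.62, 256.62], [0, 156.53], [-152.29, 152.29]. Speed limits (degrees/s): [136.94, 136.94, 159.86, 180, 180, 180].

### API

Orientations are given as [roll, pitch, yaw] about the fixed x, y, z axes, in that order (R = Rz(yaw) Ry(pitch) Rx(roll)).
In Python, from bench import r, vision gives the robot as it stands.
- The arm moves only by the tool step_arm, never from a script. Its argument "targets" is a list that holds one entry, the list of rows, each a list of 6 numbers: the shift along the world's x, y, z in mm, then the turn, a rotation vector about the world's x, y, z in rad. In form: [[[x, y, z, rx, ry, rz], ...]]. A call has 1 to 12 rows; each row is the pose to reach, as a shift and turn from the pose commanded when the call began; what a row does not reach only later rows make up. A row lasts 1/12 s, in which the tool goes at most 41.7 mm and 7.16 degrees, less where a joint would pass 70% of its speed; a pose out of reach is approached as far as the arm can. A call with a gripper value outside its range is refused whole. "fingers" is the gripper's target within -1 to 1 (shut at 1, half-way at 0, fully open at -1), set as the call begins (left out, the last holds). The fingers move at their own pace and stop on an object; "newtons" is the grip in N (left out, the last holds). Time passes only in rows, so rows that repeat a pose let the fingers close. It gives the time, the measured TCP pose, the force, the opening and the grip force at its end, in the units of the state.
- r.sense(): the state, without advancing time (a new reading comes with each control period).
- vision.snapshot(name): name is "side" or "top" or "wrist"; returns a dict with "img" (400x640x3 uint8, blue, green, red), "mtx" (3x3 intrinsics, pixels), "eye" and "attitude" of the camera in the world. Camera axes: x right, y up, looking along -z (the intrinsics and any distortion apply to the point x, -y, -z); pixel columns grow to the right and rows downward; lengths in mm; the calibration is good to about 2 mm. A picture is of the moment at which its call begins. There is no depth.
- r.hand_in(): hands the job in; it is judged then, once.
The state is a dict: "time": time; "joint_pos": joint angles; "qd": joint speeds; "joint_efforts": joint torques, N m; "tool_pos": TCP position; "tcp_rot": TCP orientation; "ft_force": force on the tool from outside, world axes, zero at the start; "wrist_torque": the same for the moment, N m; "finger_gap": finger opening in mm; "grip_force": force on a finger pad.
Only numpy, scipy, OpenCV 4.12 (cv2) and the standard library are available. Lean on these libraries where they do the work, as an engineer would, in place of code of your own. Each camera call takes 0.05 s, during which the arm holds its last target. There are 200 camera calls.

## Working session

There is one attempt and no reset: what is moved stays moved. The work goes in short steps, Python scripts to look and compute and a tool call to move; the robot and the scene stay as the last step left them, time stands still between calls to the robot, and variables do not carry over. Pictures are saved under pics/ and viewed, at most 10 in all, crops included, and the job is handed in when it is done.

Besides the shell and the picture viewer there is one more tool, called after ">>>" by a JSON object that holds its "op" and its "data". step_arm: Moves the arm, as the interface text tells. Its arguments: {"type":"object","properties":{"targets":{"type":"array"},"fingers":{"type":"number"},"newtons":{"type":"number"}},"required":["targets"]}

```bash
mkdir -p pics; ls; python3 - <<'E'
from bench import r, vision
import cv2,json,pickle
s=r.sense();print(s)
for n in("top","side"):
    d=vision.snapshot(n);cv2.imwrite(f"pics/{n}0.png",d["img"]);pickle.dump(d,open(f"{n}0.pkl","wb"))
    print(n,d["mtx"],d["eye"],d["attitude"],[k for k in d])
E
```

```text
pics
{'time': 0.0, 'joint_pos': array([ 6.23155758e+01,  7.51311239e+00,  8.53305621e+01, -3.20808352e-03,
        8.72604080e+01, -4.89394171e+00]), 'qd': array([ 0.01875775, -0.01203271,  0.00801086, -0.04774951,  0.00864975,
       -0.05631025]), 'joint_efforts': array([-8.53048768e-04, -5.69408333e+01, -5.00539541e+01, -4.93176558e-04,
        1.48686091e-02,  1.18070452e-05]), 'tool_pos': array([232.18507888, 552.70041207, 252.2528947 ]), 'tcp_rot': array([-1.79896024e+02, -5.68698772e-03,  1.57209669e+02]), 'ft_force': array([0.34595674, 0.02386458, 0.17972272]), 'wrist_torque': array([-0.03029875, -0.00696169,  0.02129453]), 'grip_force': 0.0, 'finger_gap': 85.61284584162713}
top [[419.01739249   0.         320.77550973]
 [  0.         419.01739249 200.32416598]
 [  0.           0.           1.        ]] [ 376.75746664   27.19676389 1037.2545689 ] [  7.66994008   1.17290923 -91.29868421] ['img', 'mtx', 'eye', 'attitude']
side [[447.03091529   0.         323.75357522]
 [  0.         447.03091529 198.25312638]
 [  0.           0.           1.        ]] [ 176.16776838 -719.87036345  987.26232946] [ 42.64276359  -0.7849268  -24.09145011] ['img', 'mtx', 'eye', 'attitude']
```

View pics/top0.png

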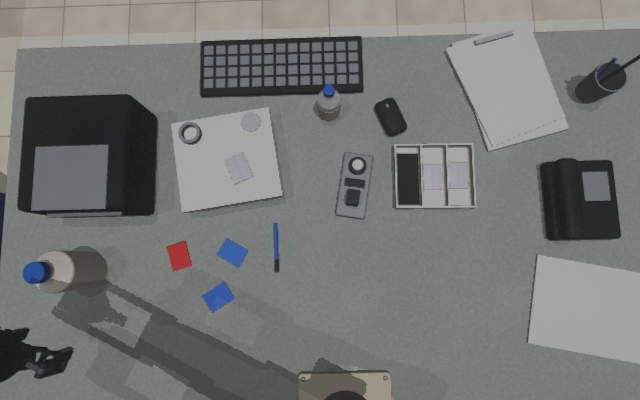

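View pics/side0.png

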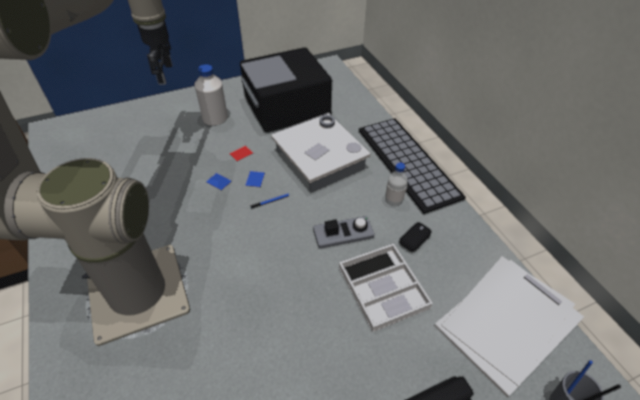

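Top view: the riser is at (228,160), with the grey rectangular tag at (239,167) and the disc (251,121) and tape core (190,132) behind it. The reader has its pedestal at (353,198) and button at (358,165). The tray is at (434,176), with its empty dark compartment at (408,178). The blue and red plates, at (232,252), (218,297) and (179,256), lie on the desk and are look-alikes. The only rectangular plate on the riser is the one at (239,167). I'll confirm this in an enlarged crop.

```bash
cat > h.py <<'E'
import numpy as np, cv2, pickle
from scipy.spatial.transform import Rotation as Ro
def ray(d,uv):
    uv=np.atleast_2d(np.float64(uv)); K=d["mtx"]
    c=np.c_[(uv[:,0]-K[0,2])/K[0,0],-(uv[:,1]-K[1,2])/K[1,1],-np.ones(len(uv))]
    return c@Ro.from_euler("xyz",d["attitude"],degrees=True).as_matrix().T
def world(d,uv,z):
    v=ray(d,uv); return d["eye"]+v*((z-d["eye"][2])/v[:,2])[:,None]
def proj(d,P):
    c=(np.atleast_2d(P)-d["eye"])@Ro.from_euler("xyz",d["attitude"],degrees=True).as_matrix(); K=d["mtx"]
    return np.c_[K[0,2]-K[0,0]*c[:,0]/c[:,2],K[1,2]+K[1,1]*c[:,1]/c[:,2]]
E
python3 - <<'E'
from h import *
d=pickle.load(open("top0.pkl","rb"))
for n,uv,z in [("tag",(239,167),73),("riser fl",(182,211),70),("fr",(282,194),70),("bl",(172,123),70),("ped",(353,198),55),("btn",(358,165),40),("liner",(408,178),6),("gel",(328,105),50),("tray",[(395,144),(474,144),(475,208),(394,208)],28)]:
    print(n,world(d,uv,z).round(0).tolist())
im=d["img"]
a=cv2.resize(im[95:225,165:290],None,fx=3.2,fy=3.2,interpolation=cv2.INTER_CUBIC)
b=cv2.resize(im[135:225,330:480],None,fx=2.6,fy=2.6,interpolation=cv2.INTER_CUBIC)
c=np.zeros((max(a.shape[0],b.shape[0]),a.shape[1]+b.shape[1],3),np.uint8)
c[:a.shape[0],:a.shape[1]]=a;c[:b.shape[0],a.shape[1]:]=b
print(c.shape);cv2.imwrite("pics/crop0.png",c)
E
```

```text
tag [[591.0, 235.0, 73.0]]
riser fl [[491.0, 369.0, 70.0]]
fr [[525.0, 134.0, 70.0]]
bl [[704.0, 398.0, 70.0]]
ped [[513.0, -32.0, 55.0]]
btn [[596.0, -48.0, 40.0]]
liner [[567.0, -173.0, 6.0]]
gel [[746.0, 21.0, 50.0]]
tray [[649.0, -141.0, 28.0], [643.0, -335.0, 28.0], [485.0, -326.0, 28.0], [490.0, -132.0, 28.0]]
(416, 790, 3)
```

View pics/crop0.png

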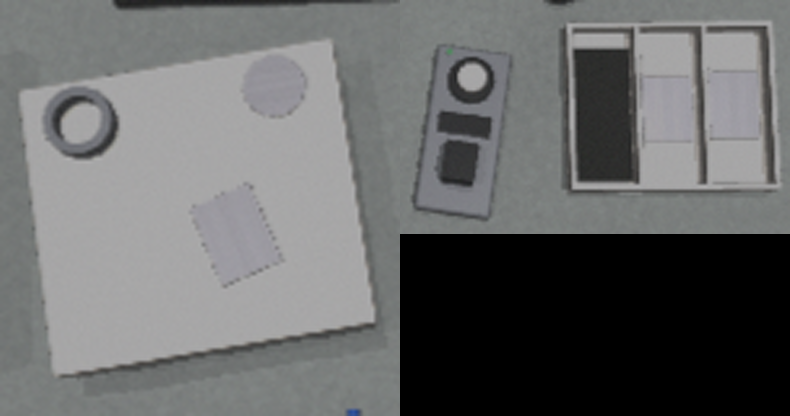

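The crop confirms it: one grey rectangle on the riser, with corners at crop (191,208), (250,183), (285,260) and (224,287). Next I'll compute the geometry precisely.

```bash
python3 - <<'E'
from h import *
d=pickle.load(open("top0.pkl","rb"));s=pickle.load(open("side0.pkl","rb"))
ca=lambda p:(np.float64(p)+.5)/3.2-.5+[165,95]
cb=lambda p:(np.float64(p)-[400,0]+.5)/2.6-.5+[330,135]
def rep(n,uv,z):
    w=world(d,uv,z); e=np.roll(w,-1,0)-w
    print(n,"c",w.mean(0).round(1),"len",np.linalg.norm(e,axis=1).round(0),"ang",np.degrees(np.arctan2(e[:,1],e[:,0])).round(1))
rep("tag",ca([(191,208),(250,183),(285,260),(224,287)]),73)
rep("riser",ca([(20,91),(332,40),(375,322),(54,375)]),70)
rep("ped",cb([(444,141),(479,143),(474,186),(439,183)]),55)
rep("base",cb([(439,44),(512,54),(489,218),(415,208)]),20)
rep("liner",cb([(575,48),(630,48),(632,181),(579,183)]),6)
rep("tray",cb([(567,24),(771,22),(778,187),(570,190)]),28)
b=cb([(472,78)]) ; print("btn",[ (z,world(d,b,z).round(1)[0]) for z in(30,40,50,60)])
g=s["img"];
for z in(30,40,50,60): print(z,proj(s,world(d,b,z)).round(1))
cr=cv2.resize(g[205:255,305:385],None,fx=8,fy=8,interpolation=cv2.INTER_CUBIC);cv2.imwrite("pics/scrop.png",cr)
E
```

```text
tag c [589.1 235.3  73. ] len [47. 64. 49. 65.] ang [ -67.9 -156.2  112.9   22.5]
riser c [612.9 267.6  70. ] len [238. 217. 238. 218.] ang [ -82.1 -172.    98.     8. ]
ped c [514.4 -30.6  55. ] len [32. 40. 32. 39.] ang [-94.8 171.5  83.6  -8.5]
base c [550.7 -38.2  20. ] len [ 70. 159.  70. 159.] ang [-99.6 170.   80.8  -9.8]
liner c [ 564.9 -173.6    6. ] len [ 53. 129.  50. 131.] ang [-91.6 177.8  90.7  -1. ]
tray c [ 568.3 -232.6   28. ] len [192. 157. 192. 159.] ang [-91.  178.3  89.4  -1.6]
btn [(30, array([598.6, -46.9,  30. ])), (40, array([596.4, -46.2,  40. ])), (50, array([594.2, -45.5,  50. ])), (60, array([592. , -44.7,  60. ]))]
30 [[359.1 223.8]]
40 [[358.5 221.5]]
50 [[357.9 219.2]]
60 [[357.3 216.9]]
```

View pics/scrop.png

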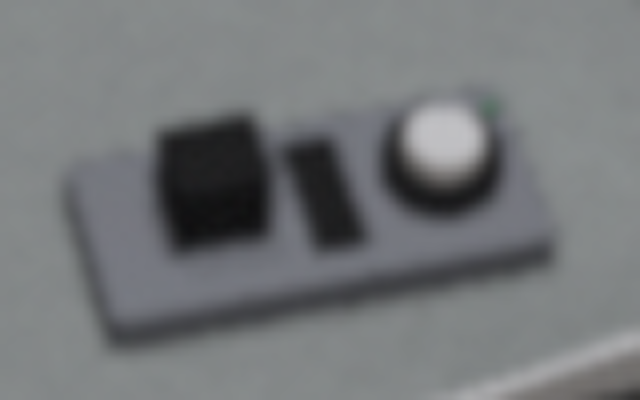

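>>> {"op": "step_arm", "data": {"targets": [[[20,-40,20,0,0,0.1],[40,-80,20,0,0,0.2],[60,-120,20,0,0,0.3],[369,-313,-32,0,0,0.803],[369,-313,-32,0,0,0.803],[369,-313,-32,0,0,0.803],[369,-313,-32,0,0,0.803],[369,-313,-32,0,0,0.803],[369,-313,-32,0,0,0.803],[369,-313,-32,0,0,0.803],[369,-313,-32,0,0,0.803],[369,-313,-32,0,0,0.803]]], "fingers": 0.76, "newtons": 40}}

```text
time: 1.1
tool_pos: [587.8, 248.2, 222.9]
tcp_rot: [180.0, -0.0, -156.8]
ft_force: [-0.0, 0.5, -0.0]
finger_gap: 10.2
grip_force: 0.0
```

```bash
cat > look.py <<'E'
import sys;from h import *
from bench import r,vision
s=r.sense()
for k in("time","tool_pos","tcp_rot","ft_force","finger_gap","joint_pos"):print(k,np.round(s[k],2))
n,nm=sys.argv[1:3];d=vision.snapshot(n);pickle.dump(d,open(nm+".pkl","wb"));cv2.imwrite(f"pics/{nm}.png",d["img"]);print(d["eye"],d["attitude"])
E
python3 look.py wrist w1
```

```text
time 1.1
tool_pos [587.81 248.24 222.88]
tcp_rot [ 1.7999e+02 -4.0000e-02 -1.5679e+02]
ft_force [-0.01  0.48 -0.03]
finger_gap 10.25
joint_pos [ 18.29  14.19  80.88   0.    84.98 -94.92]
[526.87750098 222.00588962 344.76312035] [-1.54006069e+01 -8.20819882e-02  1.13186756e+02]
```

View pics/w1.png

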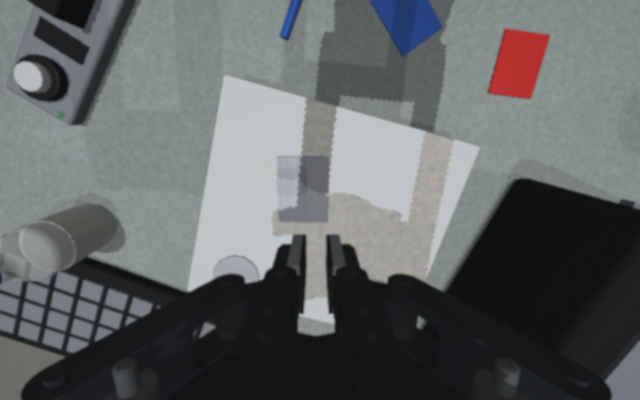

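The wrist view shows the tag squared up to the tool, with corners (278,156), (328,156), (328,222) and (278,222). The riser's front edge runs (225,76) to (479,148).

```bash
python3 - <<'E'
from h import *
d=pickle.load(open("w1.pkl","rb"))
w=world(d,[(278,156),(328,156),(328,222),(278,222)],73);e=np.roll(w,-1,0)-w
print(w.mean(0),np.linalg.norm(e,axis=1),np.degrees(np.arctan2(e[:,1],e[:,0])))
f=world(d,[(225,76),(479,148)],70);print(f,f.mean(0),np.linalg.norm(f[1]-f[0]),np.degrees(np.arctan2(*(f[1]-f[0])[1::-1])))
print("btn",world(d,[(33,76)],40),"tip",[proj(d,[587.8,248.2,222.9-22])])
E
```

```text
[591.61777531 236.99532787  73.        ] [46.01799499 64.37195997 48.92193509 64.38824175] [ 113.17671799   23.82036417  -66.84272212 -158.76424755]
[[525.00663938 135.9609866   70.        ]
 [491.41991465 371.47306507  70.        ]] [508.21327701 253.71702583  70.        ] 237.89494988647778 98.11630762404945
btn [[597.50644589 -43.08644466  40.        ]] tip [array([[315.53202825, 248.02737721]])]
```

>>> {"op": "step_arm", "data": {"targets": [[[15,-7,-113,0,0,0],[15,-7,-113,0,0,0],[15,-7,-113,0,0,0],[15,-7,-113,0,0,0],[15,-7,-113,0,0,0],[15,-7,-113,0,0,0]]]}}

```text
time: 1.65
tool_pos: [602.3, 243.4, 112.8]
tcp_rot: [-180.0, 0.1, -156.8]
ft_force: [0.8, 0.3, 1.3]
finger_gap: 10.3
grip_force: 0.0
```

>>> {"op": "step_arm", "data": {"targets": [[[0,-2,-7,0,0,0],[0,-2,-14,0,0,0],[0,-2,-16,0,0,0],[0,-2,-17,0,0,0],[0,-2,-17,0,0,0]]]}}

```text
time: 2.07
tool_pos: [602.3, 241.3, 95.4]
tcp_rot: [-180.0, 0.1, -156.8]
ft_force: [-1.3, 0.1, 4.7]
finger_gap: 10.3
grip_force: 2.4
```

>>> {"op": "step_arm", "data": {"targets": [[[0,0,-0.4,0,0,0],[0,0,-0.4,0,0,0]]]}}

```text
time: 2.23
tool_pos: [602.5, 241.3, 95.4]
tcp_rot: [-180.0, 0.2, -156.8]
ft_force: [-1.8, -1.0, 7.3]
finger_gap: 10.0
grip_force: 3.4
```

>>> {"op": "step_arm", "data": {"targets": [[[-3,-0.5,0,0,0,-0.015],[-8,-1.5,0,0,0,-0.035],[-14,-2.5,0,0,0,-0.06],[-20,-3.5,0,0,0,-0.09],[-26,-4.5,0,0,0,-0.12],[-32,-6,0,0,0,-0.15],[-38,-7,0,0,0,-0.18],[-44,-8,0,0,0,-0.21],[-50,-9,0,0,0,-0.24],[-54,-10,0,0,0,-0.256],[-56,-10.3,0,0,0,-0.256],[-56,-10.3,0,0,0,-0.256]]]}}

```text
time: 3.23
tool_pos: [546.3, 231.0, 95.3]
tcp_rot: [180.0, 0.2, -171.5]
ft_force: [-0.4, -1.4, 8.6]
finger_gap: 10.4
grip_force: 4.2
```

```bash
python3 look.py wrist w2; python3 look.py top t2;python3 - <<'E'
from h import *
a=pickle.load(open("w2.pkl","rb"))["img"][:,150:500];b=cv2.resize(pickle.load(open("t2.pkl","rb"))["img"][120:220,165:290],None,fx=3.2,fy=3.2,interpolation=2)
c=np.zeros((400,750,3),np.uint8);c[:,:350]=a;c[:320,350:]=b;cv2.imwrite("pics/c2.png",c)
E
```

```text
time 3.23
tool_pos [546.3  230.98  95.34]
tcp_rot [ 179.97    0.19 -171.48]
ft_force [-0.43 -1.44  8.57]
finger_gap 10.42
joint_pos [ 17.97  13.59  95.45  -0.    70.77 -80.55]
[480.21690982 221.15925152 216.94955537] [-15.6148306   -0.10153549  98.49924125]
time 3.28
tool_pos [546.31 231.02  95.35]
tcp_rot [ 1.7997e+02  1.7000e-01 -1.7147e+02]
ft_force [-1.38  0.01  8.06]
finger_gap 10.28
joint_pos [ 17.97  13.61  95.43   0.    70.79 -80.56]
[ 376.75746664   27.19676389 1037.2545689 ] [  7.66994008   1.17290923 -91.29868421]
```

View pics/c2.png

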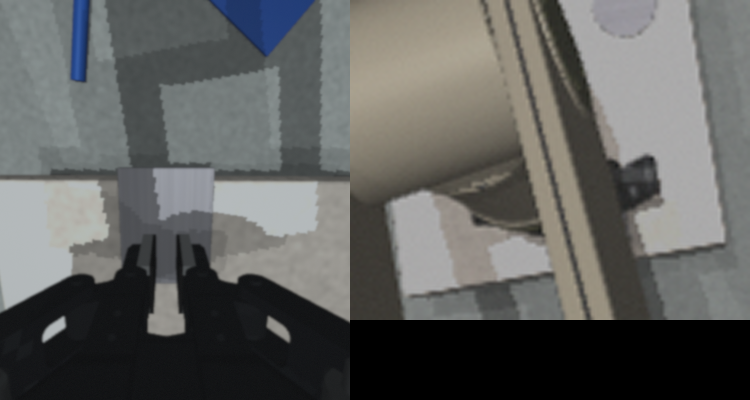

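The tag has followed and is aligned with the edge. Its front edge is at full-image row 167 (268–364), and the riser edge is at row ~177.

```bash
python3 - <<'E'
from h import *
d=pickle.load(open("w2.pkl","rb"));g=cv2.cvtColor(d["img"],6).astype(int)
for x in(220,230,250,300,330,390,420): print(x,g[160:190,x].tolist())
w=world(d,[(268.5,167),(363.5,167)],73);e=world(d,[(200,177),(440,177)],70);print(w,e,np.linalg.norm(w[1]-w[0]))
n=np.array([.99,.139]);print((e-w.mean(0))[:,:2]@n)
E
```

```text
220 [120, 120, 119, 116, 114, 114, 114, 114, 106, 88, 75, 70, 69, 66, 66, 75, 82, 86, 92, 111, 143, 169, 180, 183, 184, 185, 183, 182, 181, 181]
230 [124, 123, 120, 118, 117, 117, 115, 113, 111, 103, 89, 75, 70, 69, 71, 78, 82, 85, 88, 103, 135, 163, 178, 183, 185, 184, 184, 184, 183, 184]
250 [121, 118, 115, 114, 114, 114, 114, 108, 96, 84, 77, 73, 69, 68, 70, 76, 82, 83, 84, 88, 98, 110, 116, 118, 122, 131, 148, 166, 172, 173]
300 [69, 68, 68, 69, 70, 71, 71, 73, 84, 92, 95, 96, 95, 95, 94, 95, 95, 95, 95, 94, 95, 95, 94, 95, 94, 94, 95, 95, 95, 95]
330 [122, 119, 111, 93, 77, 71, 72, 91, 124, 145, 154, 155, 156, 156, 155, 155, 155, 154, 155, 155, 154, 154, 154, 154, 154, 154, 153, 153, 153, 154]
390 [125, 125, 124, 121, 119, 118, 118, 117, 114, 105, 86, 73, 69, 69, 71, 75, 82, 87, 92, 98, 116, 146, 168, 180, 183, 185, 184, 184, 184, 184]
420 [118, 118, 116, 115, 112, 111, 112, 113, 109, 96, 82, 73, 70, 70, 70, 74, 81, 86, 89, 96, 114, 145, 170, 180, 184, 184, 185, 185, 185, 185]
[[506.90838715 201.87338765  73.        ]
 [500.00348164 248.17121584  73.        ]] [[517.67523084 167.64675016  70.        ]
 [499.70866141 288.16466866  70.        ]] 46.80989869180142
[6.10190181 5.06698874]
```

>>> {"op": "step_arm", "data": {"targets": [[[-3,-0.5,0,0,0,0],[-8,-1.1,0,0,0,0],[-13,-1.8,0,0,0,0],[-17,-2.4,0,0,0,0],[-18.7,-2.6,0,0,0,0],[-18.7,-2.6,0,0,0,0],[-18.7,-2.6,0,0,0,0],[-18.7,-2.6,10,0,0,0],[-18.7,-2.6,40,0,0,0],[-18.7,-2.6,75,0,0,0],[-18.7,-2.6,75,0,0,0],[-18.7,-2.6,75,0,0,0]]]}}

```text
time: 4.33
tool_pos: [528.7, 228.7, 172.1]
tcp_rot: [179.9, 0.4, -171.5]
ft_force: [-0.1, -0.4, -0.6]
finger_gap: 10.4
grip_force: 0.0
```

```bash
python3 look.py wrist w3
```

```text
time 4.33
tool_pos [528.66 228.67 172.14]
tcp_rot [ 179.94    0.35 -171.46]
ft_force [-0.11 -0.38 -0.58]
finger_gap 10.35
joint_pos [ 18.29   6.43  94.99   0.    78.22 -80.25]
[462.2272599 218.6881948 293.5551098] [-15.77604113  -0.13249156  98.5132916 ]
```

View pics/w3.png

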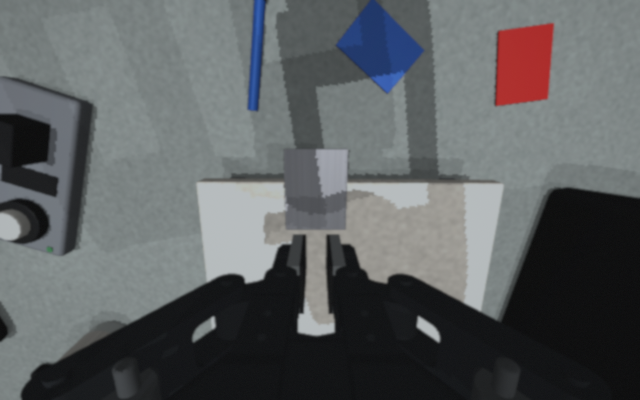

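The tag now overhangs the edge. Its corners are (285,149), (347,149), (347,229) and (285,229), and the riser's top edge is at row ~183.

```bash
python3 - <<'E'
from h import *
d=pickle.load(open("w3.pkl","rb"))
w=world(d,[(285,149.5),(347,149.5),(347,229),(285,229)],73);e=np.roll(w,-1,0)-w
print(w.mean(0),np.linalg.norm(e,axis=1),np.degrees(np.arctan2(e[:,1],e[:,0])))
f=world(d,[(199,183),(503,183.5)],70);print(f,np.linalg.norm(f[1]-f[0]))
n=np.array([.99,.139]);print((f-w[:2].mean(0))[:,:2]@n)
E
```

```text
[516.72652977 227.56464278  73.        ] [46.07830192 63.22376408 49.69795507 63.18906654] [  98.49910116   10.16779967  -81.53885231 -173.11379175]
[[524.73146361 136.91080382  70.        ]
 [490.24061109 370.84099259  70.        ]] 236.45919759088008
[26.90372644 25.27407869]
```

>>> {"op": "step_arm", "data": {"targets": [[[-34,-4.4,0,0,0,0],[-34,-4.4,-30,0,0,0],[-34,-4.4,-60,0,0,0],[-34,-4.4,-80,0,0,0],[-34,-4.4,-90,0,0,0],[-34,-4.4,-96,0,0,0],[-34,-4.4,-96,0,0,0],[-34,-4.4,-96,0,0,0]]], "fingers": -0.5}}

```text
time: 5.05
tool_pos: [493.2, 223.7, 72.8]
tcp_rot: [180.0, 0.0, -171.5]
ft_force: [0.4, -0.6, -0.1]
finger_gap: 63.9
grip_force: 0.0
```

>>> {"op": "step_arm", "data": {"targets": [[[1.5,0.5,1,0,0,0],[1.5,0.5,1,0,0,0],[1.5,0.5,1,0,0,0],[1.5,0.5,1,0,0,0],[1.5,0.5,1,0,0,0],[1.5,0.5,1,0,0,0]]], "fingers": 1, "newtons": 40}}

```text
time: 5.55
tool_pos: [495.9, 224.6, 75.0]
tcp_rot: [180.0, 0.2, -171.5]
ft_force: [1.8, 0.5, 6.4]
finger_gap: 46.3
grip_force: 40.7
```

>>> {"op": "step_arm", "data": {"targets": [[[0,0,2,0,0,0],[0,0,5,0,0,0],[0,0,12,0,0,0],[0,0,25,0,0,0],[0,0,40,0,0,0],[0,0,60,0,0,0],[0,0,60,0,0,0],[0,0,60,0,0,0]]]}}

```text
time: 6.22
tool_pos: [495.6, 224.5, 135.5]
tcp_rot: [180.0, 0.2, -171.5]
ft_force: [-0.4, -0.1, -1.3]
finger_gap: 46.4
grip_force: 41.1
```

```bash
python3 look.py wrist w4
```

```text
time 6.22
tool_pos [495.61 224.5  135.5 ]
tcp_rot [ 179.96    0.22 -171.45]
ft_force [-0.45 -0.14 -1.29]
finger_gap 46.37
joint_pos [ 18.97   3.71 101.88  -0.    74.18 -79.58]
[429.47190883 214.59992599 257.07267943] [-15.6414657   -0.11104365  98.52622278]
```

View pics/w4.png

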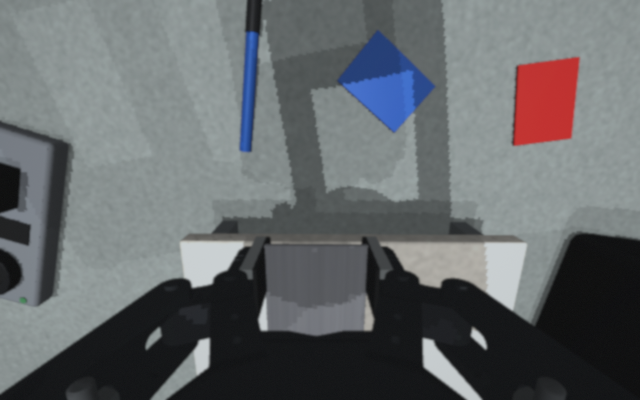

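```bash
python3 - <<'E'
from h import *
d=pickle.load(open("w4.pkl","rb"))
c=np.array([495.6-493.5+0,0,0]);C=np.array([517.0,227.8,133.5])
n=np.array([.989,.148,0]);t=np.array([-.148,.989,0])
for tilt in(-5,0,5):
    P=[C+a*(n*np.cos(np.radians(tilt))+[0,0,np.sin(np.radians(tilt))])+b*t for a,b in((-32,-24),(-32,24),(32,24),(32,-24))]
    print(tilt,proj(d,P).round(0).tolist())
E
```

```text
-5 [[262.0, 249.0], [369.0, 249.0], [361.0, 356.0], [270.0, 356.0]]
0 [[263.0, 246.0], [368.0, 246.0], [362.0, 360.0], [269.0, 360.0]]
5 [[264.0, 244.0], [367.0, 244.0], [363.0, 364.0], [268.0, 365.0]]
```

>>> {"op": "step_arm", "data": {"targets": [[[0,-30,15,0,0,-0.05],[0,-70,15,0,0,-0.12],[0,-110,15,0,0,-0.2],[0,-140,15,0,0,-0.28],[0,-158,15,0,0,-0.323],[0,-162,15,0,0,-0.323],[0,-162,15,0,0,-0.323],[0,-162,15,0,0,-0.323]]]}}

```text
time: 6.93
tool_pos: [493.9, 62.4, 147.5]
tcp_rot: [180.0, -0.1, 170.1]
ft_force: [-0.4, -0.4, -0.8]
finger_gap: 46.3
grip_force: 41.4
```

```bash
python3 look.py wrist w5
```

```text
time 6.93
tool_pos [493.86  62.43 147.54]
tcp_rot [ 1.7999e+02 -8.0000e-02  1.7007e+02]
ft_force [-0.39 -0.39 -0.83]
finger_gap 46.34
joint_pos [ 1.2800e+00 -3.9700e+00  1.0823e+02  3.0000e-02  7.5820e+01 -7.8800e+01]
[428.57610927  74.26141771 269.47032504] [-1.53209345e+01 -7.36687264e-02  8.00491862e+01]
```

View pics/w5.png

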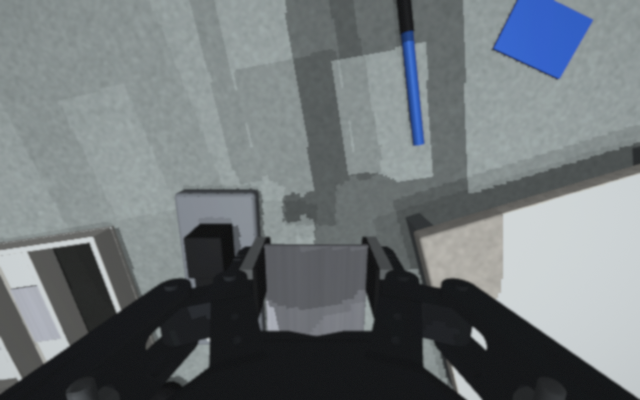

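The wrist view shows the pedestal at about (186–233, 225–280), with the top face's front edge at row ~236, and the base's front edge at row ~191 (179–257).

```bash
python3 - <<'E'
from h import *
d=pickle.load(open("w5.pkl","rb"));g=cv2.cvtColor(d["img"],6).astype(int)
for y in(245,255,265): print(y,g[y,176:242].tolist())
for x in(195,205,212): print(x,g[180:300,x].tolist())
for P in((515.3,-31.4),):
  u=np.array([np.cos(np.radians(-10)),np.sin(np.radians(-10))]);v=np.array([-u[1],u[0]])
  q=lambda a,b,z:[*(np.array(P)+a*u+b*v),z]
  print(proj(d,[q(-18,-15,55),q(-18,15,55),q(18,15,55),q(18,-15,55)]).round(1).tolist(),proj(d,[q(-45,-36,20),q(-45,36,20)]).round(1).tolist())
print(world(d,[(179,191),(257,191)],20))
E
```

```text
245 [151, 151, 150, 146, 140, 130, 124, 115, 87, 56, 40, 36, 37, 38, 37, 37, 37, 37, 37, 36, 39, 38, 38, 40, 38, 38, 37, 37, 38, 38, 37, 38, 38, 39, 40, 39, 39, 40, 39, 40, 39, 39, 38, 38, 32, 25, 21, 17, 15, 18, 15, 18, 16, 14, 16, 17, 21, 42, 66, 81, 86, 89, 88, 91, 104, 124]
255 [144, 142, 141, 142, 142, 140, 131, 126, 118, 94, 61, 42, 38, 38, 36, 37, 37, 37, 37, 37, 38, 37, 37, 36, 37, 37, 36, 37, 38, 37, 38, 37, 38, 39, 38, 38, 38, 37, 38, 38, 39, 38, 38, 38, 36, 31, 24, 20, 17, 16, 17, 17, 17, 16, 17, 17, 19, 22, 39, 55, 54, 44, 36, 33, 29, 28]
265 [147, 147, 147, 148, 148, 147, 143, 134, 127, 119, 97, 66, 44, 36, 37, 37, 37, 36, 36, 37, 37, 37, 37, 37, 36, 37, 37, 37, 37, 37, 37, 37, 37, 37, 38, 38, 37, 37, 37, 37, 37, 37, 37, 37, 36, 34, 32, 25, 18, 17, 16, 17, 17, 19, 23, 23, 25, 24, 26, 23, 24, 25, 26, 27, 38, 52]
195 [148, 149, 150, 149, 148, 143, 137, 132, 118, 89, 64, 63, 75, 92, 109, 120, 128, 134, 137, 138, 138, 137, 138, 138, 138, 138, 137, 137, 138, 138, 138, 138, 138, 137, 137, 137, 137, 138, 137, 137, 137, 137, 137, 137, 136, 129, 112, 82, 53, 32, 22, 17, 18, 20, 1
[... 791 characters left out ...]
146, 145, 143, 141, 140, 136, 133, 130, 118, 89, 65, 62, 75, 92, 109, 120, 128, 134, 139, 139, 140, 139, 140, 140, 139, 139, 140, 139, 139, 139, 139, 139, 139, 138, 139, 137, 134, 129, 125, 124, 123, 122, 110, 80, 44, 24, 18, 18, 19, 19, 19, 20, 21, 19, 20, 18, 19, 26, 32, 37, 39, 40, 39, 40, 39, 39, 39, 39, 39, 39, 38, 38, 38, 38, 38, 38, 38, 37, 37, 37, 36, 36, 38, 37, 36, 37, 37, 37, 36, 36, 37, 35, 36, 37, 36, 36, 35, 34, 33, 33, 32, 33, 31, 29, 25, 24, 24, 25, 24, 25, 24, 26, 24, 25, 24, 26, 24, 24, 24, 24]
[[181.9, 232.9], [220.4, 232.9], [224.1, 274.4], [187.2, 274.4]] [[171.6, 188.9], [254.4, 188.9]]
[[467.65903882 -53.27992781  20.        ]
 [479.42481189  13.6609033   20.        ]]
```

>>> {"op": "step_arm", "data": {"targets": [[[2.3,-35,0,0,0,0],[2.3,-70,0,0,0,0],[2.3,-88,-5,0,0,0],[2.3,-90.2,-35,0,0,0],[2.3,-90.2,-60,0,0,0],[2.3,-90.2,-76,0,0,0],[2.3,-90.2,-81,0,0,0],[2.3,-90.2,-83,0,0,0],[2.3,-90.2,-83,0,0,0],[2.3,-90.2,-83,0,0,0]]]}}

```text
time: 7.82
tool_pos: [497.7, -27.7, 66.6]
tcp_rot: [180.0, 0.1, 170.1]
ft_force: [0.6, -0.2, -1.5]
finger_gap: 46.8
grip_force: 41.4
```

>>> {"op": "step_arm", "data": {"targets": [[[-1.5,0,-2,0,0,0],[-1.5,0,-4,0,0,0],[-1.5,0,-5,0,0,0],[-1.5,0,-5.5,0,0,0],[-1.5,0,-5.5,0,0,0],[-1.5,0,-5.5,0,0,0]]]}}

```text
time: 8.32
tool_pos: [495.5, -28.2, 60.3]
tcp_rot: [180.0, 0.0, 170.0]
ft_force: [-1.7, 1.0, 4.3]
finger_gap: 46.6
grip_force: 41.8
```

>>> {"op": "step_arm", "data": {"targets": [[[0.4,0.2,0,0,0,0],[0.4,0.2,0,0,0,0],[0.4,0.2,0,0,0,0],[0.4,0.2,0,0,0,0],[0.4,0.2,5,0,0,0],[0.4,0.2,30,0,0,0],[0.4,0.2,65,0,0,0],[0.4,0.2,95,0,0,0],[0.4,0.2,95,0,0,0],[0.4,0.2,95,0,0,0]]], "fingers": -0.5}}

```text
time: 9.15
tool_pos: [497.5, -28.2, 157.8]
tcp_rot: [180.0, 0.3, 170.0]
ft_force: [0.8, -0.8, -0.1]
finger_gap: 64.6
grip_force: 0.0
```

```bash
python3 look.py wrist w6; python3 - <<'E'
from h import *
d=pickle.load(open("w6.pkl","rb"));g=cv2.cvtColor(d["img"],6)
u=np.array([np.cos(np.radians(-10)),np.sin(np.radians(-10))]);v=np.array([-u[1],u[0]])
q=lambda a,b,z:[*(np.array([517,-31.5])+a*u+b*v),z]
print("pred",proj(d,[q(-32,-24,58),q(-32,24,58),q(32,24,58),q(32,-24,58)]).round(1).tolist())
x0,y0=[int(v) for v in proj(d,[q(-32,-24,58)])[0]]
for y in range(y0+20,y0+80,20): print("row",y,g[y,x0-25:x0+110:1].tolist())
for x in (x0+15,x0+40): print("col",x,g[y0-25:y0+120,x].tolist())
E
```

```text
time 9.15
tool_pos [497.45 -28.25 157.78]
tcp_rot [180.     0.32 170.05]
ft_force [ 0.84 -0.79 -0.09]
finger_gap 64.57
joint_pos [ -9.15  -4.87 107.96  -0.    76.6  -89.19]
[431.34524616 -16.22200702 279.22298006] [-1.57199738e+01 -6.45783711e-02  8.00190303e+01]
pred [[284.2, 190.6], [346.2, 190.6], [344.0, 265.1], [286.4, 265.1]]
row 210 [151, 150, 148, 146, 145, 144, 143, 145, 145, 146, 148, 149, 151, 151, 151, 148, 143, 129, 107, 90, 84, 86, 88, 89, 89, 93, 99, 104, 103, 102, 103, 103, 101, 99, 98, 97, 97, 96, 98, 102, 104, 105, 104, 104, 105, 107, 107, 107, 106, 106, 106, 105, 104, 104, 104, 102, 102, 102, 100, 98, 96, 97, 99, 98, 97, 97, 99, 105, 109, 111, 111, 113, 117, 123, 127, 128, 129, 129, 129, 127, 127, 130, 131, 131, 130, 127, 121, 110, 102, 99, 99, 97, 92, 86, 86, 97, 106, 108, 107, 106, 105, 105, 106, 107, 108, 107, 107, 106, 106, 106, 107, 107, 109, 110, 111, 112, 111, 110, 109, 108, 109, 110, 109, 108, 106, 104, 105, 104, 104, 105, 103, 104, 105, 106, 108]
row 230 [149, 147, 146, 145, 145, 143, 142, 141, 142, 143, 144, 148, 149, 149, 149, 147, 146, 139, 124, 117, 12
[... 1907 characters left out ...]
, 57, 54, 47]
col 324 [98, 73, 62, 68, 75, 79, 80, 81, 82, 83, 83, 83, 83, 83, 84, 83, 83, 83, 82, 83, 81, 78, 75, 73, 76, 88, 100, 106, 108, 108, 107, 107, 107, 107, 107, 107, 107, 107, 107, 107, 107, 107, 107, 104, 100, 97, 97, 102, 111, 116, 117, 118, 117, 118, 117, 117, 117, 117, 118, 117, 117, 117, 117, 116, 117, 117, 117, 116, 116, 116, 117, 116, 116, 116, 116, 116, 116, 116, 116, 116, 116, 116, 116, 116, 116, 119, 123, 126, 127, 127, 127, 127, 127, 127, 126, 126, 126, 126, 125, 116, 106, 120, 133, 136, 136, 137, 140, 142, 142, 138, 126, 96, 62, 34, 22, 19, 23, 29, 37, 39, 39, 39, 38, 37, 39, 49, 66, 84, 94, 99, 107, 125, 158, 188, 204, 209, 211, 211, 211, 212, 211, 212, 212, 211, 212]
```

The tag lies centred and aligned on the pedestal: its front and rear rows (189.8, 264.5) match the predicted 190.6 and 265.1, and the columns match too. Next, the button.

>>> {"op": "step_arm", "data": {"targets": [[[40,-7,0,0,0,0],[80,-14,0,0,0,0],[99.8,-17.3,-5,0,0,0],[99.8,-17.3,-40,0,0,0],[99.8,-17.3,-70,0,0,0],[99.8,-17.3,-85,0,0,0],[99.8,-17.3,-90,0,0,0],[99.8,-17.3,-90,0,0,0],[99.8,-17.3,-90,0,0,0]]], "fingers": 1}}

```text
time: 9.95
tool_pos: [595.1, -45.2, 64.8]
tcp_rot: [-180.0, -0.0, 170.0]
ft_force: [0.2, 0.5, 0.3]
finger_gap: 0.0
grip_force: 0.0
```

>>> {"op": "step_arm", "data": {"targets": [[[2,-0.3,-2,0,0,0],[2,-0.3,-4,0,0,0],[2,-0.3,-6,0,0,0],[2,-0.3,-7,0,0,0],[2,-0.3,-8,0,0,0],[2,-0.3,-8,0,0,0],[2,-0.3,-8,0,0,0]]]}}

```text
time: 10.53
tool_pos: [598.7, -45.8, 58.1]
tcp_rot: [180.0, 0.2, 170.0]
ft_force: [4.0, -0.0, 5.5]
finger_gap: -0.1
grip_force: 2.5
```

>>> {"op": "step_arm", "data": {"targets": [[[-1,0,-1,0,0,0],[-1,0,-2,0,0,0],[-1,0,-2.5,0,0,0],[-1,0,-2.5,0,0,0]]]}}

```text
time: 10.87
tool_pos: [598.8, -45.8, 57.8]
tcp_rot: [180.0, 0.3, 170.0]
ft_force: [-1.2, 0.1, 19.5]
finger_gap: -0.5
grip_force: 9.4
```

>>> {"op": "step_arm", "data": {"targets": [[[0,0,3.5,0,0,0],[0,0,3.5,0,0,0],[0,0,3.5,0,0,0]]]}}

```text
time: 11.12
tool_pos: [597.4, -45.7, 58.9]
tcp_rot: [180.0, 0.1, 170.0]
ft_force: [3.7, -0.4, 3.0]
finger_gap: 0.1
grip_force: 2.2
```

>>> {"op": "step_arm", "data": {"targets": [[[0,0,2.5,0,0,0],[0,0,2.5,0,0,0],[0,0,2.5,0,0,0]]]}}

```text
time: 11.37
tool_pos: [596.3, -45.6, 60.3]
tcp_rot: [-180.0, 0.0, 170.0]
ft_force: [1.8, -0.5, 3.3]
finger_gap: 0.1
grip_force: 1.7
```

>>> {"op": "step_arm", "data": {"targets": [[[0,0,2.5,0,0,0],[0,0,2.5,0,0,0],[0,0,2.5,0,0,0]]]}}

```text
time: 11.62
tool_pos: [595.8, -45.4, 62.4]
tcp_rot: [-180.0, -0.1, 170.0]
ft_force: [0.4, 0.4, 1.9]
finger_gap: -0.2
grip_force: 1.1
```

>>> {"op": "step_arm", "data": {"targets": [[[0,0,35,0,0,0],[0,0,70,0,0,-0.1],[-30,5,88,0,0,-0.22],[-60,10,88,0,0,-0.34],[-79,14,88,0,0,-0.46],[-79,14,88,0,0,-0.58],[-79,14,88,0,0,-0.7],[-79,14,88,0,0,-0.82],[-79,14,88,0,0,-0.94],[-79,14,88,0,0,-1.06],[-79,14,88,0,0,-1.18],[-79,14,88,0,0,-1.3]]], "fingers": -0.85}}

```text
time: 12.62
tool_pos: [516.3, -31.4, 149.8]
tcp_rot: [-179.9, -0.0, 95.2]
ft_force: [-0.3, 0.8, -0.4]
finger_gap: 79.1
grip_force: 0.0
```

>>> {"op": "step_arm", "data": {"targets": [[[0,0,0,0,0,-0.12],[0,0,0,0,0,-0.24],[0,0,0,0,0,-0.271],[0,0,0,0,0,-0.271],[0,0,0,0,0,-0.271]]]}}

```text
time: 13.03
tool_pos: [516.6, -31.4, 150.0]
tcp_rot: [-179.9, 0.0, 80.1]
ft_force: [-0.3, -0.7, -0.2]
finger_gap: 78.9
grip_force: 0.0
```

```bash
python3 look.py wrist w7; python3 - <<'E'
from h import *
d=pickle.load(open("w7.pkl","rb"));g=cv2.cvtColor(d["img"],6)
u=np.array([np.cos(np.radians(-10)),np.sin(np.radians(-10))]);v=np.array([-u[1],u[0]])
q=lambda a,b,z:[*(np.array([516.8,-31.4])+a*u+b*v),z]
p=proj(d,[q(-32,-24,58),q(-32,24,58),q(32,24,58),q(32,-24,58)]);print("pred",p.round(1).tolist())
x0,x1=sorted(p[:,0])[0],sorted(p[:,0])[-1];y0,y1=p[:,1].min(),p[:,1].max()
y=int(y0*.7+y1*.3);x=int((x0+x1)/2)
print("row",y,int(x0)-20,g[y,int(x0)-20:int(x1)+20].tolist());print("col",x,int(y0)-20,g[int(y0)-20:int(y1)+20,x].tolist())
E
```

```text
time 13.03
tool_pos [516.62 -31.43 150.04]
tcp_rot [-179.89    0.     80.13]
ft_force [-0.26 -0.71 -0.23]
finger_gap 78.88
joint_pos [ -9.16  -0.95 105.03  -0.    76.03   0.72]
[529.34449522  35.19734595 271.87124134] [-15.38665618   0.14692838  -9.897505  ]
pred [[274.4, 240.0], [272.1, 179.8], [358.6, 180.0], [356.1, 240.2]]
row 197 252 [138, 136, 137, 136, 137, 136, 136, 135, 134, 132, 130, 128, 129, 128, 123, 111, 107, 113, 123, 126, 118, 108, 104, 103, 104, 103, 103, 104, 104, 104, 104, 104, 104, 104, 104, 104, 104, 104, 104, 104, 104, 104, 104, 104, 104, 105, 104, 104, 104, 105, 105, 105, 104, 105, 105, 105, 105, 105, 105, 105, 105, 105, 105, 104, 105, 105, 106, 107, 108, 108, 107, 106, 106, 106, 106, 105, 105, 105, 104, 105, 106, 109, 111, 110, 108, 107, 106, 107, 109, 114, 118, 121, 123, 125, 125, 125, 126, 125, 125, 125, 125, 124, 124, 121, 113, 93, 67, 48, 43, 44, 46, 45, 46, 45, 45, 45, 45, 47, 49, 48, 48, 53, 73, 105, 130, 142]
col 315 159 [84, 89, 93, 94, 96, 96, 96, 96, 97, 96, 96, 96, 96, 93, 87, 82, 81, 80, 80, 81, 82, 91, 109, 120, 124, 126, 126, 124, 119, 115, 111, 109, 107, 104, 103, 104, 104, 104, 104, 105, 105, 104, 104, 104, 104, 105, 105, 103, 102, 100, 101, 101, 101, 105, 127, 159, 175, 180, 183, 183, 184, 184, 185, 184, 181, 180, 181, 181, 180, 178, 176, 176, 177, 178, 177, 175, 174, 174, 173, 173, 170, 158, 146, 143, 143, 145, 148, 147, 144, 141, 143, 145, 146, 148, 149, 149, 148, 148, 148, 149, 149]
```

Regrasp plan: the tray liner lies directly under the tag's ends, so the fingertips must not reach below the tag. I'll first calibrate the fingertip height at a ~65 mm gap by touching the empty liner.

>>> {"op": "step_arm", "data": {"targets": [[[12,-35,0,0,0,0.05],[25,-70,0,0,0,0.1],[38,-105,0,0,0,0.147],[50,-138,-10,0,0,0.147],[50.4,-140,-30,0,0,0.147],[50.4,-140,-30,0,0,0.147],[50.4,-140,-30,0,0,0.147]]], "fingers": -0.53}}

```text
time: 13.67
tool_pos: [566.2, -171.1, 119.0]
tcp_rot: [-179.8, -0.1, 88.4]
ft_force: [0.7, 0.4, -0.6]
finger_gap: 65.6
grip_force: 0.0
```

```bash
python3 look.py wrist w8
```

```text
time 13.67
tool_pos [ 566.15 -171.13  118.97]
tcp_rot [-1.7976e+02 -1.1000e-01  8.8450e+01]
ft_force [ 0.68  0.36 -0.59]
finger_gap 65.61
joint_pos [-2.179e+01  1.221e+01  9.439e+01  2.000e-02  7.367e+01 -2.025e+01]
[ 569.4343226  -103.73864307  240.94035093] [-15.27365079   0.27231748  -1.57281246]
```

View pics/w8.png

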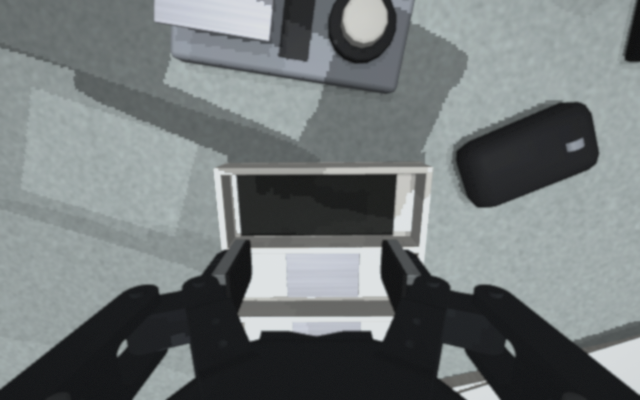

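The tray is squared up to the tool. The liner spans cols 238–396 and rows 175–235, and the tray's outer walls are at cols 215 and 433. No tag is in this compartment.

```bash
python3 - <<'E'
from h import *
d=pickle.load(open("w8.pkl","rb"));g=cv2.cvtColor(d["img"],6)
print("row205",210,g[205,208:250].tolist(),385,g[205,385:440].tolist())
print("col300",g[155:262,300].tolist())
print("liner",world(d,[(238,205),(396,205)],6),"wall",world(d,[(217,168),(430,168)],28))
for yc in(-169,-171,-173):
  c=np.array([568,yc]);v=np.array([np.sin(np.radians(1.5)),np.cos(np.radians(1.5))])
  print(yc,[proj(d,[*(c+v*b),z]).round(1)[0,1] for b,z in((34,28),(29,28),(28,6),(-28,6),(-29,28),(-34,28))])
E
```

```text
row205 210 [156, 157, 157, 156, 155, 154, 152, 152, 171, 205, 221, 225, 225, 223, 209, 163, 115, 93, 89, 89, 88, 88, 90, 99, 122, 162, 205, 221, 223, 210, 159, 93, 50, 41, 41, 41, 42, 42, 41, 42, 41, 41] 385 [33, 32, 32, 33, 33, 33, 33, 34, 51, 101, 156, 186, 196, 198, 198, 198, 199, 204, 215, 221, 224, 225, 225, 226, 225, 225, 221, 204, 159, 117, 101, 99, 99, 99, 99, 100, 106, 143, 195, 220, 225, 225, 225, 219, 200, 178, 169, 169, 170, 170, 170, 169, 167, 166, 165]
col300 [96, 97, 97, 97, 98, 99, 102, 108, 115, 113, 111, 111, 125, 149, 163, 166, 165, 159, 140, 98, 52, 31, 25, 27, 29, 29, 28, 29, 29, 28, 27, 29, 29, 28, 29, 29, 29, 29, 29, 30, 33, 37, 40, 41, 41, 41, 41, 41, 41, 42, 41, 41, 41, 41, 42, 40, 41, 42, 42, 42, 42, 42, 42, 42, 43, 42, 42, 42, 42, 42, 42, 43, 42, 41, 41, 42, 42, 41, 39, 45, 77, 109, 114, 110, 109, 109, 110, 110, 108, 106, 105, 116, 153, 200, 221, 225, 225, 220, 211, 206, 206, 206, 206, 205, 206, 207, 207]
liner [[ 501.68646134 -170.81127842    6.        ]
 [ 633.07967107 -174.23597908    6.        ]] wall [[ 495.41801564 -136.05120082   28.        ]
 [ 650.5715918  -140.19256704   28.        ]]
-169 [np.float64(163.9), np.float64(170.7), np.float64(167.3), np.float64(232.5), np.float64(244.1), np.float64(250.0)]
-171 [np.float64(166.6), np.float64(173.4), np.float64(169.8), np.float64(234.7), np.float64(246.5), np.float64(252.3)]
-173 [np.float64(169.4), np.float64(176.1), np.float64(172.3), np.float64(236.9), np.float64(248.8), np.float64(254.7)]
```

>>> {"op": "step_arm", "data": {"targets": [[[1,0,-40,0,0,0],[1,0,-70,0,0,0],[1,0,-85,0,0,0],[1,0,-89,0,0,0],[1,0,-89,0,0,0],[1,0,-89,0,0,0]]]}}

```text
time: 14.22
tool_pos: [569.9, -171.3, 33.8]
tcp_rot: [179.9, 0.0, 88.5]
ft_force: [-0.5, -0.5, -0.3]
finger_gap: 65.7
grip_force: 0.0
```

>>> {"op": "step_arm", "data": {"targets": [[[0,0,-1.5,0,0,0],[0,0,-3,0,0,0],[0,0,-3,0,0,0],[0,0,-3,0,0,0]]]}}

```text
time: 14.55
tool_pos: [569.2, -171.7, 29.6]
tcp_rot: [179.9, 0.0, 88.5]
ft_force: [0.0, -0.8, 0.8]
finger_gap: 65.2
grip_force: 0.0
```

>>> {"op": "step_arm", "data": {"targets": [[[0,0,-2,0,0,0],[0,0,-4,0,0,0],[0,0,-4,0,0,0],[0,0,-4,0,0,0]]]}}

```text
time: 14.88
tool_pos: [568.5, -171.5, 24.5]
tcp_rot: [-180.0, -0.0, 88.5]
ft_force: [0.2, -0.4, -0.6]
finger_gap: 65.4
grip_force: 0.0
```

>>> {"op": "step_arm", "data": {"targets": [[[0,0,-1,0,0,0],[0,0,-2,0,0,0],[0,0,-2,0,0,0],[0,0,-2,0,0,0]]]}}

```text
time: 15.22
tool_pos: [568.7, -171.5, 22.7]
tcp_rot: [-180.0, -0.0, 88.5]
ft_force: [0.5, 0.3, 0.2]
finger_gap: 65.1
grip_force: 0.0
```

>>> {"op": "step_arm", "data": {"targets": [[[0,0,-1,0,0,0],[0,0,-1,0,0,0],[0,0,-1,0,0,0]]]}}

```text
time: 15.47
tool_pos: [568.7, -171.5, 21.8]
tcp_rot: [-180.0, -0.0, 88.5]
ft_force: [-0.2, -0.2, -0.8]
finger_gap: 65.3
grip_force: 0.0
```

>>> {"op": "step_arm", "data": {"targets": [[[0,0,-1,0,0,0],[0,0,-1,0,0,0],[0,0,-1,0,0,0]]]}}

```text
time: 15.72
tool_pos: [568.9, -171.6, 21.6]
tcp_rot: [180.0, 0.0, 88.5]
ft_force: [-3.7, 1.3, 7.0]
finger_gap: 65.0
grip_force: 3.6
```

The fingertips touch the liner at TCP z 21.7, so the tip is TCP − 15.7 at a 65 mm gap. I'll grip the tag with TCP ≈ 70.5, which puts the tips level with its underside.

>>> {"op": "step_arm", "data": {"targets": [[[0,0,35,0,0,0],[0,0,75,0,0,0],[-5,15,105,0,0,-0.03],[-20,50,110,0,0,-0.08],[-35,85,110,0,0,-0.13],[-48,120,110,0,0,-0.147],[-52.3,140.2,110,0,0,-0.147],[-52.3,140.2,110,0,0,-0.147],[-52.3,140.2,95,0,0,-0.147],[-52.3,140.2,85,0,0,-0.147],[-52.3,140.2,85,0,0,-0.147],[-52.3,140.2,85,0,0,-0.147]]], "fingers": -0.74}}

```text
time: 16.72
tool_pos: [515.7, -31.8, 104.9]
tcp_rot: [-179.9, 0.0, 80.0]
ft_force: [0.1, 0.0, 0.2]
finger_gap: 74.5
grip_force: 0.0
```

>>> {"op": "step_arm", "data": {"targets": [[[1,0.4,-15,0,0,0],[1,0.4,-26,0,0,0],[1,0.4,-32,0,0,0],[1,0.4,-34,0,0,0],[1,0.4,-34,0,0,0],[1,0.4,-34,0,0,0]]]}}

```text
time: 17.22
tool_pos: [517.6, -31.1, 72.1]
tcp_rot: [180.0, 0.0, 80.0]
ft_force: [-1.0, -0.7, -0.2]
finger_gap: 74.2
grip_force: 0.0
```

>>> {"op": "step_arm", "data": {"targets": [[[-0.5,-0.2,-1.5,0,0,0],[-0.5,-0.2,-1.5,0,0,0],[-0.5,-0.2,-1.5,0,0,0],[-0.5,-0.2,-1.5,0,0,0]]]}}

```text
time: 17.55
tool_pos: [517.1, -31.2, 70.7]
tcp_rot: [180.0, 0.0, 80.0]
ft_force: [-0.0, 0.3, 0.3]
finger_gap: 74.3
grip_force: 0.0
```

>>> {"op": "step_arm", "data": {"targets": [[[0,0,0,0,0,0],[0,0,0,0,0,0],[0,0,0,0,0,0],[0,0,0,0,0,0],[0,0,0,0,0,0]]], "fingers": 1, "newtons": 40}}

```text
time: 17.97
tool_pos: [517.3, -31.2, 70.9]
tcp_rot: [180.0, -0.0, 80.0]
ft_force: [-1.4, 1.0, 5.6]
finger_gap: 61.7
grip_force: 43.4
```

>>> {"op": "step_arm", "data": {"targets": [[[0,0,1,0,0,0],[0,0,3,0,0,0],[0,0,8,0,0,0],[0,0,18,0,0,0],[0,0,32,0,0,0],[0,0,45,0,0,0],[0,0,45,0,0,0],[0,0,45,0,0,0]]]}}

```text
time: 18.63
tool_pos: [517.9, -31.3, 116.7]
tcp_rot: [179.8, -0.0, 80.0]
ft_force: [0.4, 0.9, -1.0]
finger_gap: 61.8
grip_force: 43.7
```

```bash
python3 look.py wrist w9; python3 - <<'E'
from h import *
d=pickle.load(open("w9.pkl","rb"));g=cv2.cvtColor(d["img"],6)
from bench import r
t=r.sense()["tool_pos"];C=np.array([516.8,-31.4])
u=np.array([np.cos(np.radians(-10)),np.sin(np.radians(-10))]);v=np.array([-u[1],u[0]])
z=58+t[2]-70.9
q=lambda a,b:[*(C+a*u+b*v),z]
p=proj(d,[q(-32,-24),q(-32,24),q(32,24),q(32,-24)]);print("pred",p.round(1).tolist())
x0,x1=p[:,0].min(),p[:,0].max();y0,y1=p[:,1].min(),p[:,1].max()
for f in(.3,.5,.7):
  x=int(x0+f*(x1-x0));print("col",x,int(y0)-15,g[int(y0)-15:int(y1)+15,x].tolist())
E
```

```text
time 18.63
tool_pos [517.95 -31.32 116.68]
tcp_rot [179.84  -0.    80.03]
ft_force [ 0.37  0.89 -1.03]
finger_gap 61.79
joint_pos [ -9.12   1.13 106.65  -0.    72.06   0.85]
[530.20234399  35.39418587 238.5020729 ] [-15.38255987  -0.11311772  -9.99314659]
pred [[251.6, 299.6], [245.9, 213.0], [377.9, 213.0], [372.8, 299.5]]
col 285 197 [84, 85, 84, 83, 83, 84, 84, 83, 84, 84, 84, 83, 84, 84, 83, 82, 80, 86, 97, 104, 107, 108, 109, 111, 111, 110, 109, 108, 108, 108, 108, 108, 109, 109, 108, 107, 106, 107, 109, 109, 109, 109, 109, 109, 110, 109, 108, 108, 108, 108, 109, 109, 109, 110, 110, 109, 107, 106, 106, 106, 104, 102, 101, 98, 97, 96, 96, 96, 95, 95, 94, 96, 96, 96, 96, 97, 97, 98, 98, 98, 97, 96, 95, 96, 97, 101, 119, 146, 159, 160, 160, 161, 162, 162, 162, 161, 160, 158, 158, 158, 158, 158, 159, 158, 154, 152, 153, 152, 151, 151, 151, 151, 152, 151, 151, 150, 150]
col 311 197 [21, 20, 21, 19, 19, 19, 21, 21, 23, 24, 25, 24, 26, 26, 26, 39, 60, 80, 96, 104, 107, 109, 110, 111, 111, 110, 109, 109, 108, 108, 108, 108, 108, 108, 108, 108, 107, 107, 108, 109, 108, 109, 110, 110, 111
[... 191 characters left out ...]
6, 96, 97, 112, 136, 149, 154, 161, 163, 162, 160, 159, 159, 159, 158, 158, 159, 157, 153, 153, 155, 154, 153, 151, 146, 136, 120, 108, 105, 104, 100]
col 338 197 [22, 20, 20, 19, 20, 21, 19, 20, 22, 26, 25, 25, 24, 24, 26, 40, 63, 89, 112, 123, 127, 129, 129, 126, 124, 121, 114, 110, 108, 108, 107, 107, 108, 108, 108, 107, 107, 107, 109, 109, 109, 109, 109, 111, 111, 110, 109, 109, 108, 108, 108, 109, 109, 109, 109, 108, 108, 107, 106, 105, 106, 105, 105, 102, 98, 96, 95, 96, 95, 95, 94, 96, 97, 97, 97, 97, 97, 97, 97, 97, 97, 95, 95, 96, 98, 97, 96, 95, 94, 95, 98, 116, 144, 160, 163, 162, 160, 159, 159, 159, 158, 158, 159, 158, 153, 150, 146, 131, 113, 103, 101, 99, 98, 101, 106, 104, 99]
```

>>> {"op": "step_arm", "data": {"targets": [[[8,-20,0,0,0,0.02],[20,-55,0,0,0,0.06],[32,-90,0,0,0,0.1],[44,-122,0,0,0,0.13],[49,-138,0,0,0,0.147],[49.5,-140,0,0,0,0.147],[49.5,-140,0,0,0,0.147],[49.5,-140,-20,0,0,0.147],[49.5,-140,-40,0,0,0.147],[49.5,-140,-50,0,0,0.147],[49.5,-140,-50,0,0,0.147],[49.5,-140,-50,0,0,0.147]]]}}

```text
time: 19.68
tool_pos: [565.5, -170.0, 64.5]
tcp_rot: [-179.9, -0.1, 88.5]
ft_force: [0.5, 0.9, -0.1]
finger_gap: 61.9
grip_force: 43.9
```

>>> {"op": "step_arm", "data": {"targets": [[[1.5,-1.2,-10,0,0,0],[1.5,-1.2,-20,0,0,0],[1.5,-1.2,-28,0,0,0],[1.5,-1.2,-34,0,0,0],[1.5,-1.2,-36,0,0,0],[1.5,-1.2,-36,0,0,0],[1.5,-1.2,-36,0,0,0]]]}}

```text
time: 20.27
tool_pos: [567.9, -172.4, 29.3]
tcp_rot: [-180.0, -0.0, 88.4]
ft_force: [1.2, 0.6, -0.6]
finger_gap: 61.9
grip_force: 43.9
```

>>> {"op": "step_arm", "data": {"targets": [[[0,0.8,-2,0,0,0],[0,0.8,-4,0,0,0],[0,0.8,-5,0,0,0],[0,0.8,-5,0,0,0],[0,0.8,-5,0,0,0]]]}}

```text
time: 20.68
tool_pos: [567.9, -171.5, 24.3]
tcp_rot: [-180.0, 0.0, 88.5]
ft_force: [-0.1, 0.4, -1.4]
finger_gap: 61.7
grip_force: 43.9
```

>>> {"op": "step_arm", "data": {"targets": [[[0,0,-0.7,0,0,0],[0,0,-0.7,0,0,0],[0,0,-0.7,0,0,0]]]}}

```text
time: 20.93
tool_pos: [568.0, -171.6, 23.7]
tcp_rot: [180.0, 0.0, 88.5]
ft_force: [-0.9, -0.0, -0.7]
finger_gap: 62.3
grip_force: 43.9
```

>>> {"op": "step_arm", "data": {"targets": [[[0,0,-0.8,0,0,0],[0,0,-0.8,0,0,0],[0,0,-0.8,0,0,0]]]}}

```text
time: 21.18
tool_pos: [567.9, -171.5, 22.7]
tcp_rot: [-180.0, -0.0, 88.5]
ft_force: [0.6, -0.8, -1.4]
finger_gap: 62.3
grip_force: 43.9
```

>>> {"op": "step_arm", "data": {"targets": [[[0,0,-0.7,0,0,0],[0,0,-0.7,0,0,0],[0,0,-0.7,0,0,0]]]}}

```text
time: 21.43
tool_pos: [568.0, -171.6, 22.6]
tcp_rot: [180.0, -0.0, 88.5]
ft_force: [-3.6, 0.5, 5.6]
finger_gap: 62.1
grip_force: 47.5
```

>>> {"op": "step_arm", "data": {"targets": [[[0,0,0,0,0,0],[0,0,0,0,0,0],[0,0,0,0,0,0],[0,0,5,0,0,0],[0,0,20,0,0,0],[0,0,50,0,0,0],[0,0,90,0,0,0],[0,0,130,0,0,0],[0,30,130,0,0,0],[0,60,130,0,0,0],[0,60,130,0,0,0],[0,60,130,0,0,0]]], "fingers": -0.7}}

```text
time: 22.43
tool_pos: [568.1, -110.3, 152.6]
tcp_rot: [180.0, 0.0, 88.6]
ft_force: [-0.3, -0.1, 0.1]
finger_gap: 72.9
grip_force: 0.0
```

```bash
python3 look.py wrist w10; python3 - <<'E'
from h import *
d=pickle.load(open("w10.pkl","rb"));g=cv2.cvtColor(d["img"],6)
C=np.array([567.5,-171.5]);u=np.array([np.cos(np.radians(-1.5)),np.sin(np.radians(-1.5))]);v=np.array([-u[1],u[0]])
q=lambda a,b,z:[*(C+a*u+b*v),z]
p=proj(d,[q(-32,-24,9),q(-32,24,9),q(32,24,9),q(32,-24,9)]);print("pred",p.round(1).tolist())
print("walls",proj(d,[q(0,29,28),q(0,-29,28),q(0,28,6),q(0,-28,6)]).round(1)[:,1])
x0,x1=p[:,0].min(),p[:,0].max();y0,y1=p[:,1].min(),p[:,1].max()
for f in(.15,.85):
  x=int(x0+f*(x1-x0));print("col",x,int(y0)-10,g[int(y0)-10:int(y1)+12,x].tolist())
  y=int(y0+f*(y1-y0));print("row",y,int(x0)-12,g[y,int(x0)-12:int(x1)+12].tolist())
m=(g>0)
a=pickle.load(open("w8.pkl","rb"))
E
```

```text
time 22.43
tool_pos [ 568.06 -110.25  152.63]
tcp_rot [179.97   0.    88.59]
ft_force [-0.26 -0.1   0.13]
finger_gap 72.89
joint_pos [-16.06   8.12  95.27   0.    76.58 -14.66]
[570.58866409 -42.61378018 274.45097837] [-1.53851903e+01  4.01613943e-03 -1.43304382e+00]
pred [[284.1, 276.0], [282.8, 231.4], [349.1, 231.5], [347.6, 276.1]]
walls [234.1 291.  226.5 278. ]
col 292 221 [108, 105, 105, 106, 105, 106, 110, 133, 176, 210, 219, 219, 215, 209, 210, 209, 206, 205, 205, 204, 202, 203, 204, 204, 203, 202, 201, 201, 201, 201, 199, 196, 194, 194, 194, 196, 196, 195, 196, 196, 197, 198, 198, 195, 194, 194, 193, 190, 190, 191, 191, 189, 187, 187, 186, 170, 124, 86, 90, 96, 99, 99, 99, 99, 99, 100, 100]
row 238 270 [37, 37, 37, 38, 40, 39, 40, 38, 38, 38, 37, 39, 43, 66, 119, 171, 197, 203, 204, 204, 204, 205, 205, 206, 210, 214, 214, 214, 213, 213, 212, 210, 207, 205, 204, 205, 208, 210, 211, 212, 213, 213, 213, 213, 213, 212, 212, 213, 212, 212, 212, 212, 212, 212, 211, 212, 211, 209, 208, 208, 208, 207, 208, 207, 207, 207, 207, 206, 207, 206, 205, 204, 202, 201, 201, 200, 200, 200, 200, 188, 146, 92, 54, 44, 44, 43, 43, 43, 43, 41, 41]
col 339 221 [111, 107, 105, 107, 107, 108, 112, 144, 191, 216, 220, 220, 218, 216, 214, 212, 211, 206, 201, 198, 197, 197, 199, 201, 201, 200, 199, 198, 198, 198, 196, 193, 192, 193, 194, 193, 192, 191, 191, 194, 194, 195, 195, 193, 193, 194, 191, 189, 189, 191, 191, 189, 188, 188, 186, 170, 123, 85, 89, 97, 99, 99, 100, 99, 99, 100, 100]
row 269 270 [38, 39, 39, 38, 39, 38, 38, 40, 41, 41, 41, 41, 41, 43, 68, 115, 161, 183, 188, 189, 189, 190, 190, 189, 189, 189, 189, 189, 190, 189, 190, 189, 190, 189, 189, 189, 190, 190, 190, 191, 190, 190, 190, 190, 190, 190, 190, 190, 190, 191, 189, 190, 190, 190, 190, 190, 190, 190, 190, 190, 190, 190, 190, 190, 190, 190, 190, 190, 190, 189, 190, 190, 190, 190, 190, 189, 190, 188, 173, 133, 83, 50, 42, 41, 41, 41, 42, 41, 42, 42, 41]
```

The tag lies flat and straight in the empty compartment, with its edges within about 1 px of prediction, and the gripper is clear. Handing in.

```bash
python3 -c "
from bench import r
print(r.hand_in())"
```

```text
the job is handed in; nothing more can be done
None
```

I completed every step in order and handed the job in at about 22 s, with the tag lying flat in the empty tray compartment and the gripper clear; the button bottomed out at about 19 N, and no verdict came back.

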